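# Shut the hardware box by its release tab and stack the tub on its cover

## Robot

A 7-joint arm with a two-finger parallel gripper is mounted at the origin on the work surface. World frame = base frame: x ahead of the robot, y to its left, z up, the work surface at z = 0. Lengths are in m, angles in rad, forces in N, time in s.
With the tool pointing down it reaches from about 0.375 to 0.925 m from the base axis. Payload 3.1 kg.
Tool frame: the origin (TCP) lies between the finger pads; the fingertips stand 19 mm ahead of it and the grasp point (between the pads) is the TCP; z points along the fingers, y is the direction in which the jaws open and shut (so a half turn about z gives the same grasp; the last joint's range is limited). The gripper opens to 85 mm and grips with 20 to 120 N. Pads are 22 mm wide; open, the fingers measure 114 mm over their backs; the gripper's body (76 mm by 85 mm) begins 54 mm behind the grasp point. The pads swing forward as they close: fully open they stand 13 mm farther back than shut.
Start: joints at [1.07, 0.383, 0.044, 1.598, -0.018, 1.161, -0.05], TCP at [0.255, -0.598, 0.218] pointing down, gripper open.
Joint ranges: [-2.61, 2.61], [-0.41, 2.15], [-1.48, 1.57], [0, 2.5], [-1.57, 4.71], [0.05, 1.97], [-2.85, 2.85]. Speed limits (rad/s): [2.79, 2.79, 3.14, 3.14, 3.14, 3.14, 3.14].

## Interface

Orientations are given as a unit quaternion [x, y, z, w].
In Python, from bench import move_ptp, movel, move_j, move_gripper, pause, inverse_kinematics, read_camera, camera_params, MotionError, sign_off, look_for, tip_of, read_time_s, read_qpos, read_joint_vel, read_effort, read_eef_pos, read_tcp_rot, read_ft_force, read_ft_torque, read_finger_gap gives the robot as it stands. Calls block until the motion is done:
- move_ptp(position, orientation): joint-space move of the TCP to a pose.
- movel(position, orientation=None, speed=0.15): straight line of the TCP; orientation=None keeps the orientation; speed is the mean speed in m/s.
- move_j(angles): joint-space move.
- move_gripper(opening, effort=None): finger opening in m; effort is the grip in N (None keeps the last); returns when the fingers have stopped.
- pause(seconds).
- inverse_kinematics(position, orientation): joint angles nearest the present ones, or None.
- read_camera(name): name is "scene" or "top" or "wrist"; returns the picture (420x560x3 uint8, red, green, blue); there is no depth.
- camera_params(name): a dict with "K" (3x3 intrinsics, pixels), "camera_from_world" (4x4, takes a point from world to camera coordinates). Camera axes: x right, y down, z forward; pixel columns grow to the right and rows downward; lengths in m; the calibration is good to about 2 mm. A picture is of the moment at which its call begins: read the wrist's pose just before it. camera_params takes no time and is no camera call; for the wrist camera it gives the pose at the moment of the call.
A pose or a line that the arm cannot do raises MotionError and nothing moves.
- sign_off(): hands the job in, once; it reports no verdict.
Trained networks look in the newest picture that a camera, given by its name, has taken for a name from the list of things; names that differ only in an ending like _2 or _b are one class to them, and where a whole thing is asked for, a point or a joint stands for the part that bears it (a point fixed in the world has none). Each returns a list of dicts, best first, with "confidence" (0 to 1); they miss things now and then, are a little off and sometimes report something else, mostly with a low value. They report only what shows in the picture. A call takes as long as a camera call. They do not tell look-alikes from the thing itself.
- look_for(camera, name): "at" ([column, row] in pixels, amid what is visible of it).
- tip_of(camera, name): "at" ([column, row] in pixels: a listed point, or the origin of a listed thing).
Readings, each from a call of its own:
- read_time_s(): time.
- read_qpos(): joint angles.
- read_joint_vel(): joint speeds.
- read_effort(): joint torques, N m.
- read_eef_pos(): TCP position.
- read_tcp_rot(): TCP orientation.
- read_ft_force(): force on the tool from outside, world axes, zero at the start.
- read_ft_torque(): the same for the moment, N m.
- read_finger_gap(): finger opening in m.
Only numpy, scipy, OpenCV 4.12 (cv2) and the standard library are available. Lean on these libraries where they do the work, as an engineer would, in place of code of your own. Each camera call takes 0.05 s, during which the arm holds its last target.

## Task

Hold the yellow release tab of the grey hardware box down while sliding its blue cover all the way shut, and let the tab spring up again so that the cover is latched. Then carry the tub with the orange lid over upright and set it down gently on the closed cover, square to the box, with its four corner feet in the cover's four corner recesses. Leave everything else on the table where it stands.

Things in the scene. Friction and masses are not known exactly. Their poses are not given: they have to be found in the camera images.
- box: Heavy open grey hardware box, 200 (x) x 132 (y) x 102 (z) mm, fixed to the table. Origin: centre of its underside. Its x axis is its long side: the cover opens towards +x and shuts towards -x (roughly towards the robot). Rails with inward lips run along both long sides, 102 mm high, 110 mm free between the lips.
- cover (a joint): How far the blue cover (200 x 117 mm, top 95 mm above the table) is open, in m: 0 shut, 0.110 fully open, starts 0.072 to 0.106; it overhangs the box when open. It slides along the box's x, dragging with about 2 N. Hidden teeth stop it shutting at 0.068, 0.052, 0.035 and 0.018 unless the tab is held down, so hold it down all the way; released when shut, the tab latches it.
- tab (a joint): How far the yellow release tab is pressed down, in m: 0 up, 0.009 at its stop. It moves with the cover. A spring pushes it up, 2 N at the top and 5 N at the stop. At 0.006 or more the cover is free to slide.
- tab_pad (a point): Centre of the yellow tab's free top face, where to press; moves with it; axes as the box; 106 mm above the table when up, 97 mm fully pressed. The face is 34 mm long (box x), 44 mm wide; at its -x edge a thumb stop stands 13 mm higher, full width, 6 mm thick; its other edges are open. With the cover shut this point lies 69 mm from the box's centre towards -x.
- cover_seat (a point): Point on the cover where the centre of the tub's underside belongs: midway between four corner recesses, at their floor, 89 mm above the table; axes as the box; moves with the cover. With the cover shut it is 25 mm from the box's centre towards +x. Recesses: 20 mm square, 6 mm deep, centred 45 mm (x) and 36 mm (y) either way.
- tub: White tub with an orange lid, the one to stack: 122 (x) x 102 (y) mm, 114 mm high with its grip, 0.3 to 0.65 kg. Origin: centre of its underside, at the bottom of its feet: four, 14 mm square, 8 mm high, centred 45 mm (x) and 36 mm (y) either way. Lid's face 76 mm above the origin. It may be stacked either way round (half a turn).
- tub_grip (a point): Centre of the tub's grip, 98 mm above its origin: an orange square block, 34 x 34 mm with sides along the tub's x and y, reaching from 76 to 114 mm above the tub's origin. It can be gripped across either pair of faces.
- green_tub: the other lidded tub, same shape as the orange one but with a green lid (122 x 102 x 114 mm high); leave it alone; origin: centre of its underside
- cleaner: blue bottle, 64 mm across, 200 mm tall, standing close to the far side of the orange-lidded tub; origin: centre of its underside
- jar: amber glass jar, 68 mm across, 140 mm tall, standing near the robot-side end of the hardware box; origin: centre of its underside
- cup: blue cup, 76 mm across, 85 mm tall, beside the orange-lidded tub; origin: centre of its underside
- tape: red roll of tape lying flat, 90 mm across, 45 mm tall, close to the robot side of the orange-lidded tub; origin: centre of its underside
- paint_tin: white paint tin, 104 mm across, 120 mm tall; origin: centre of its underside
- hammer: hammer lying flat at the side of the table, about 300 mm long and under 50 mm tall; origin at its middle underneath
There are look-alikes about, which are no part of the job. What is shaped like the tub but brown, pink or purple is not meant.

How it is judged:
By the outcome, as a careful person would: the job done as asked, in the order asked, and still so for the second after the job is handed in, with the robot touching nothing.
It also fails if it takes over 64 s, if anything falls off the work surface, if the arm or the gripper's body presses on something with over 40 N, if the wrist force passes 120 N, or if a joint passes its speed limit or range.

## Working session

There is one attempt and no reset: what is moved stays moved. The work goes in short steps, each a Python script; the robot and the scene stay as the last script left them, time stands still between calls to the robot, and variables do not carry over. Pictures are saved under pics/ and viewed, and the job is handed in when it is done.

```bash
ls -la; mkdir -p pics; cat > snap.py <<'E'
import cv2,sys
from bench import *
for c in ["scene","top","wrist"]:
    im=read_camera(c); cv2.imwrite(f"pics/a_{c}.png",im[:,:,::-1])
    p=camera_params(c); print(c,p)
print(read_time_s(),read_eef_pos(),read_tcp_rot(),read_ft_force())
E
python3 snap.py
```

```text
total 12
drwxr-xr-x  3 agent agent 4096 Dec  6 15:32 .
drwxr-xr-x 23 root  root  4096 Dec  6 15:32 ..
drwxr-xr-x  2 agent agent 4096 Dec  6 15:32 pics
scene {'K': array([[405.41507695,   0.        , 278.74587741],
       [  0.        , 405.41507695, 209.78458345],
       [  0.        ,   0.        ,   1.        ]]), 'camera_from_world': array([[-0.06050984,  0.99816089,  0.00366026,  0.07937337],
       [ 0.74135929,  0.047397  , -0.66943254, -0.34714822],
       [-0.66837487, -0.03779369, -0.74286383,  1.75022857],
       [ 0.        ,  0.        ,  0.        ,  1.        ]])}
top {'K': array([[456.15821238,   0.        , 282.19363943],
       [  0.        , 456.15821238, 215.59884495],
       [  0.        ,   0.        ,   1.        ]]), 'camera_from_world': array([[ 0.01596682, -0.99986367, -0.00420824, -0.03052776],
       [-0.99048035, -0.01524117, -0.13680783,  0.57248558],
       [ 0.13672504,  0.00635257, -0.99058867,  1.45414573],
       [ 0.        ,  0.        ,  0.        ,  1.        ]])}
wrist {'K': array([[289.16511174,   0.        , 275.16492702],
       [  0.        , 289.16511174, 209.91072528],
       [  0.        ,   0.        ,   1.        ]]), 'camera_from_world': array([[ 0.39211595, -0.91991429, -0.00166968, -0.65006817],
       [-0.86963548, -0.3712751 ,  0.32540581, -0.0412577 ],
       [-0.29996536, -0.12614479, -0.94557299,  0.38222956],
       [ 0.        ,  0.        ,  0.        ,  1.        ]])}
0.15 [ 0.25450774 -0.59726254  0.21697943] [ 9.79774923e-01  2.00099967e-01 -2.52772110e-04 -1.01979027e-03] [0.94508628 0.10205511 0.9404366 ]
```

View pics/a_scene.png

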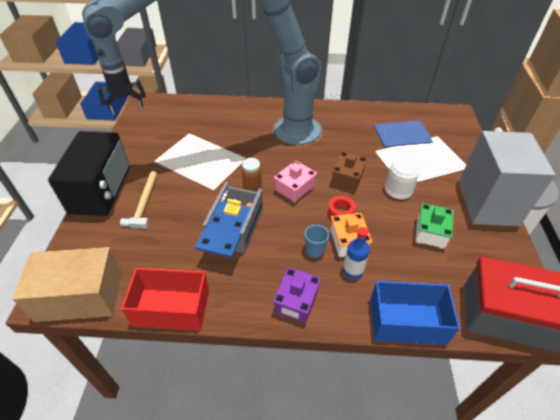

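View pics/a_top.png

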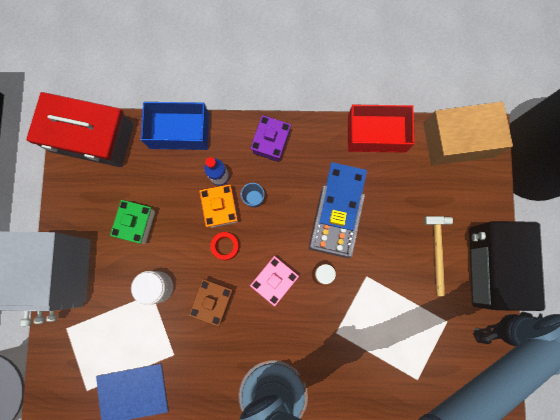

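View pics/a_wrist.png

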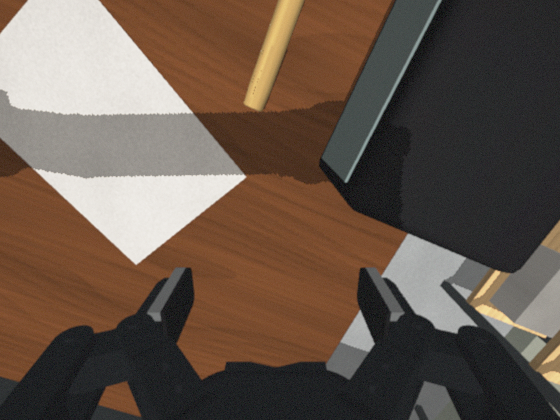

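The top view shows five tub-shaped things: orange at (218,205), green (132,221), brown (211,302), pink (274,281) and purple (270,137). By the description I want orange, and I'll check it in a close crop. The box is at (338,210), its yellow tab at (338,217).

```bash
cat > h.py <<'E'
import numpy as np,cv2
from bench import *
from scipy.spatial.transform import Rotation as R
def tri(obs):
    A=[]
    for p,uv in obs:
        P=p["K"]@p["camera_from_world"][:3]
        A+=[uv[0]*P[2]-P[0],uv[1]*P[2]-P[1]]
    A=np.array(A); A/=np.linalg.norm(A[:,:3],axis=1)[:,None]
    X=np.linalg.lstsq(A[:,:3],-A[:,3],rcond=None)[0]
    return X
def proj(p,X):
    q=p["camera_from_world"][:3,:3]@np.array(X)+p["camera_from_world"][:3,3]
    q=p["K"]@q; return q[:2]/q[2]
def onz(p,uv,z):
    Rm=p["camera_from_world"][:3,:3];t=p["camera_from_world"][:3,3]
    c=-Rm.T@t; d=Rm.T@np.linalg.solve(p["K"],[uv[0],uv[1],1.])
    return c+d*(z-c[2])/d[2]
def down(yaw):  # tool z down; tool y axis at yaw+90 mirrored: x axis at angle yaw
    return R.from_matrix(np.array([[np.cos(yaw),np.sin(yaw),0],[np.sin(yaw),-np.cos(yaw),0],[0,0,-1]])).as_quat()
def snap(cam,name):
    p=camera_params(cam); im=read_camera(cam); cv2.imwrite(f"pics/{name}.png",im[:,:,::-1]); return p,im
E
python3 - <<'E'
from h import *
np.set_printoptions(precision=4,suppress=True)
P={}
for c in ["scene","top"]:
    P[c],im=snap(c,"b_"+c)
    if c=="top": cv2.imwrite("pics/crop_orange.png",cv2.resize(im[130:270,150:290,::-1],None,fx=4,fy=4))
    else: cv2.imwrite("pics/crop_box.png",cv2.resize(im[150:270,180:400,::-1],None,fx=3.6,fy=3.6))
for n in ["tab_pad","cover_seat","box","tub","tub_grip","cleaner","jar","cup","tape"]:
    d={c:tip_of(c,n) for c in P}
    for c in d: print(n,c,[(np.round(x["at"],1).tolist(),round(x["confidence"],2)) for x in d[c]][:5])
    if d["scene"] and d["top"]: 
        X=tri([(P[c],d[c][0]["at"]) for c in P]); print("   tri",X,[proj(P[c],X)-d[c][0]["at"] for c in P])
print(read_time_s(), R.from_quat(read_tcp_rot()).as_matrix())
E
```

```text
tab_pad scene [([349.8, 242.3], 0.4)]
tab_pad top [([338.0, 219.8], 0.72)]
   tri [ 0.612  -0.0088  0.1015] [array([-60.2021, -20.2686]), array([-59.7253, -19.2634])]
cover_seat scene [([221.6, 231.5], 0.74)]
cover_seat top [([344.2, 188.7], 0.71)]
   tri [ 0.6551 -0.2174  0.0913] [array([-0.1276, -0.0097]), array([-0.1234,  0.0121])]
box scene [([236.4, 229.9], 0.94)]
box top [([336.2, 221.3], 0.59)]
   tri [ 0.5627 -0.1974 -0.0117] [array([-1.9166, -0.1441]), array([-1.948 ,  0.1393])]
tub scene [([349.2, 240.4], 0.69), ([346.6, 177.2], 0.65), ([295.0, 190.9], 0.61), ([295.9, 300.8], 0.58)]
tub top [([215.7, 301.3], 0.97), ([275.9, 277.8], 0.89), ([269.4, 143.9], 0.7), ([218.2, 209.0], 0.6)]
   tri [ 0.2708  0.2578 -0.4109] [array([-1.1498,  0.0233]), array([-1.2632, -0.0945])]
tub_grip scene [([292.9, 173.3], 0.66), ([296.0, 283.1], 0.65), ([351.4, 160.2], 0.63), ([351.3, 225.6], 0.55), ([221.8, 234.0], 0.53)]
tub_grip top [([273.4, 282.1], 0.97), ([213.2, 207.5], 0.91), ([210.0, 303.9], 0.89)]
   tri [ 0.3574 -0.0023  0.0729] [array([1.3349, 0.0113]), array([ 1.529 , -0.0198])]
cleaner scene [([350.9, 267.6], 0.61)]
cleaner top [([218.9, 174.7], 0.71)]
   tri [0.7118 0.1908 0.0159] [array([ 1.0731, -0.039 ]), array([0.9774, 0.0618])]
jar scene [([250.3, 191.4], 0.78)]
jar top [([322.1, 274.3], 0.87)]
   tri [ 0.385 -0.159 -0.002] [array([0.7209, 0.0353]), array([ 0.808 , -0.0555])]
cup scene [([312.6, 250.3], 0.75), ([251.9, 192.1], 0.68), ([338.5, 214.4], 0.55)]
cup top [([251.6, 201.7], 0.97)]
   tri [ 0.6273  0.0775 -0.0187] [array([ 2.0072, -0.0234]), array([1.9415, 0.0217])]
tape scene [([342.8, 212.1], 0.93)]
tape top [([224.2, 243.8], 0.72)]
   tri [0.4796 0.1711 0.0126] [array([-0.6379,  0.0133]), array([-0.669 , -0.0413])]
1.15 [[ 0.92   0.392  0.   ]
 [ 0.392 -0.92   0.   ]
 [ 0.    -0.    -1.   ]]
```

View pics/crop_orange.png

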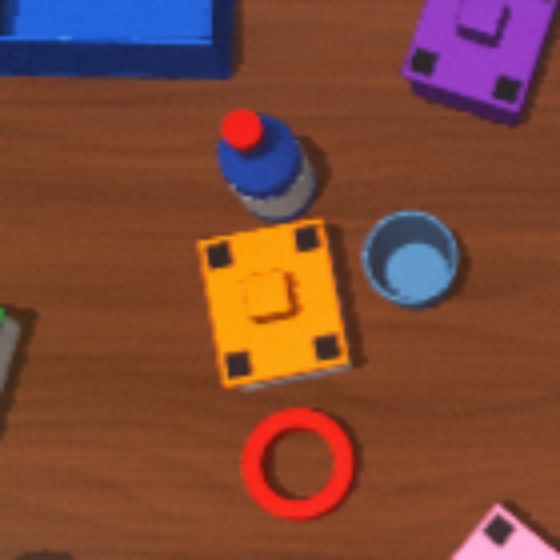

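View pics/crop_box.png

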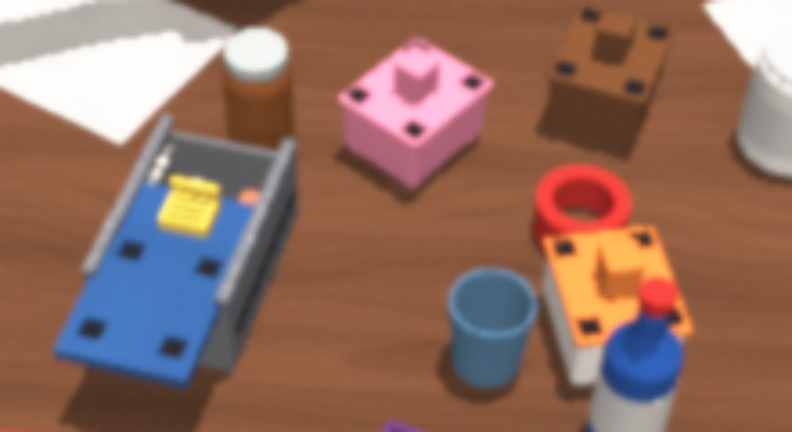

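```bash
python3 - <<'E'
from h import *
np.set_printoptions(precision=4,suppress=True)
P=camera_params("top")
t=onz(P,[338,219.8],.106); s=onz(P,[344.2,188.7],.089); print(t,s,np.arctan2(*(s-t)[1::-1]))
S=camera_params("scene")
print(tri([(P,[213.2,207.5]),(S,[351.3,225.6])]),tri([(P,[218.2,209.]),(S,[349.2,240.4])]))
print(R.from_quat(read_tcp_rot()).as_matrix(),down(.4),read_tcp_rot())
for y in (0,-.15,-.3,.2):
  for q in ([.5,-.2,.3],[.6,.17,.3],[.55,-.2,.13]):
    print(y,q,inverse_kinematics(q,down(y)))
E
```

```text
[ 0.5531 -0.1963  0.106 ] [ 0.6556 -0.2181  0.089 ] -0.20973427617555082
[0.5906 0.1939 0.0742] [0.5966 0.192  0.0046]
[[ 0.92   0.392  0.   ]
 [ 0.392 -0.92   0.   ]
 [ 0.    -0.    -1.   ]] [0.9801 0.1987 0.     0.    ] [ 0.9798  0.2     0.     -0.    ]
0 [0.5, -0.2, 0.3] [ 0.494   0.1189 -0.206   1.7574  0.0254  1.2679 -1.289 ]
0 [0.6, 0.17, 0.3] [ 0.2699  0.3784 -0.7887  1.5354  0.2725  1.3415 -2.1164]
0 [0.55, -0.2, 0.13] [ 0.4258  0.3641 -0.1763  1.8266  0.0765  0.9574 -1.3541]
-0.15 [0.5, -0.2, 0.3] [ 0.4861  0.1185 -0.1974  1.7577  0.0243  1.2678 -1.438 ]
-0.15 [0.6, 0.17, 0.3] [ 0.253   0.3721 -0.7645  1.5362  0.2615  1.3387 -2.2585]
-0.15 [0.55, -0.2, 0.13] [ 0.4098  0.3628 -0.1572  1.8274  0.068   0.9565 -1.4973]
-0.3 [0.5, -0.2, 0.3] [ 0.4727  0.1177 -0.1829  1.7584  0.0224  1.2676 -1.5864]
-0.3 [0.6, 0.17, 0.3] [ 0.2369  0.3664 -0.7418  1.5369  0.2515  1.3363 -2.4012]
-0.3 [0.55, -0.2, 0.13] [ 0.3901  0.3614 -0.1336  1.8285  0.0577  0.9555 -1.6391]
0.2 [0.5, -0.2, 0.3] [ 0.4894  0.1187 -0.201   1.7576  0.0248  1.2678 -1.0884]
0.2 [0.6, 0.17, 0.3] [ 0.2854  0.3845 -0.811   1.5347  0.2828  1.3441 -1.9238]
0.2 [0.55, -0.2, 0.13] [ 0.4422  0.3656 -0.196   1.8258  0.0852  0.9583 -1.161 ]
```

The crop shows the orange-lidded tub upright at about (0.592, 0.193), with cup, tape and bottle close by. The box yaw is roughly -0.21. Next are close wrist views of the box from two places.

```bash
python3 - <<'E'
from h import *
np.set_printoptions(precision=4,suppress=True)
move_gripper(0.0,20)
for i,(x,y) in enumerate([(.50,-.185),(.60,-.21)]):
    t=read_time_s(); move_ptp([x,y,.25],down(-.21)); pause(.2); print("t",read_time_s()-t,read_eef_pos())
    p,im=snap("wrist",f"c{i}"); np.save(f"c{i}.npy",p,allow_pickle=True)
    for n in ["tab_pad","cover_seat"]:
        print(n,[(np.round(d["at"],1).tolist(),round(d["confidence"],2)) for d in tip_of("wrist",n)][:3])
E
```

```text
t 1.9583 [ 0.4997 -0.1861  0.2499]
tab_pad [([274.8, 130.4], 0.58)]
cover_seat [([270.0, 23.4], 0.73)]
t 0.6917 [ 0.599  -0.21    0.2501]
tab_pad [([268.9, 223.9], 0.59)]
cover_seat [([267.9, 134.0], 0.63)]
```

View pics/c0.png

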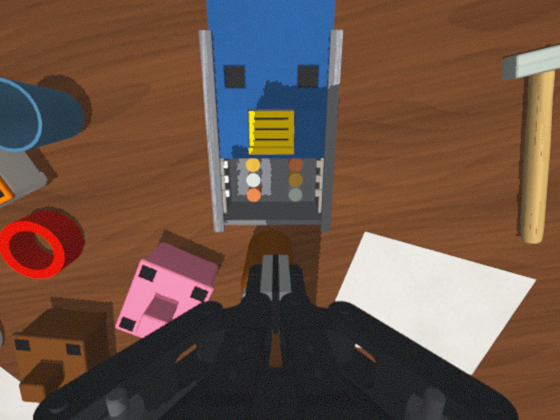

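View pics/c1.png

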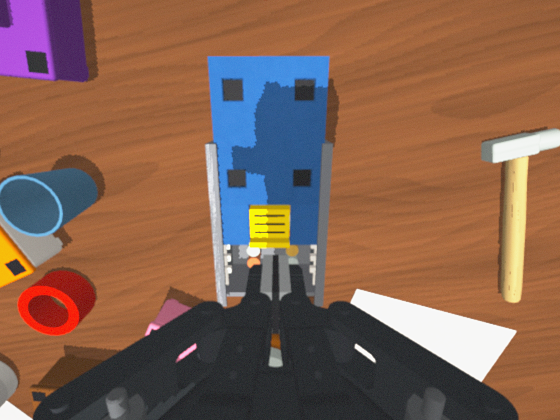

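c0 and c1 show the cover open, with the tab at (271,132) and (270,226), and recesses at (234,76), (308,76) in c0 and (232,90), (305,90), (237,178), (302,178) in c1. I'll measure them.

```bash
python3 - <<'E'
from h import *
np.set_printoptions(precision=4,suppress=True)
p=[np.load(f"c{i}.npy",allow_pickle=True).item() for i in (0,1)]
im=[cv2.imread(f"pics/c{i}.png") for i in (0,1)]
def dark(i,u,v,r=13):
    w=im[i][v-r:v+r+1,u-r:u+r+1].max(2); m=w<60
    n,l,s,c=cv2.connectedComponentsWithStats(m.astype(np.uint8))
    k=min(range(1,n),key=lambda k:np.hypot(*(c[k]-r))if s[k,4]>60 else 99); return c[k]+[u-r,v-r],s[k,4]
def yel(i):
    h=cv2.cvtColor(im[i],cv2.COLOR_BGR2HSV); m=((abs(h[...,0].astype(int)-28)<6)&(h[...,1]>180)&(h[...,2]>120)).astype(np.uint8)
    m[:100]=0
    n,l,s,c=cv2.connectedComponentsWithStats(cv2.morphologyEx(m,cv2.MORPH_CLOSE,np.ones((5,5))));k=1+np.argmax(s[1:,4]);return s[k]
print(yel(0),yel(1))
a=[dark(0,234,76),dark(0,308,76)]; b=[dark(1,*q) for q in((237,178),(302,178),(232,90),(305,90))]
print(a,b)
for k in range(2): 
    X=tri([(p[0],a[k][0]),(p[1],b[k][0])]);print("rec",X,proj(p[0],X)-a[k][0],proj(p[1],X)-b[k][0])
Q=[onz(p[1],q[0],.093) for q in b]; Q=np.array(Q); print(Q); c=Q.mean(0)
d=Q[2]+Q[3]-Q[0]-Q[1]; yaw=np.arctan2(d[1],d[0]); e=Q[0]+Q[2]-Q[1]-Q[3]; yaw2=np.arctan2(-e[0],e[1]); print("seat",c,yaw,yaw2,np.linalg.norm(d)/2,np.linalg.norm(e)/2)
X=tri([(p[0],[274.8,130.4]),(p[1],[268.9,223.9])]);print("tab net",X)
# z-face edges: far (+x) edge & near
for nm,z in (("pad",.106),):
  for i,(s) in enumerate((yel(0),yel(1))):
    u=s[0]+s[2]/2-.5
    print(onz(p[i],[u,s[1]],z),onz(p[i],[u,s[1]+s[3]],z),onz(p[i],[u,s[1]+s[3]],.119))
E
```

```text
[ 249  111   45   43 1885] [ 250  206   40   42 1617]Traceback (most recent call last):
  File "<stdin>", line 14, in <module>
  File "<stdin>", line 8, in dark
ValueError: min() iterable argument is empty
```

```bash
python3 -c "
import cv2
a=cv2.imread('pics/c0.png')[90:180,220:340];b=cv2.imread('pics/c1.png')[180:290,210:330]
cv2.imwrite('pics/d.png',cv2.hconcat([cv2.resize(a,(400,300),interpolation=0),cv2.resize(b,(400,366),interpolation=0)[:300]]))"
```

```text
(no output)
```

View pics/d.png

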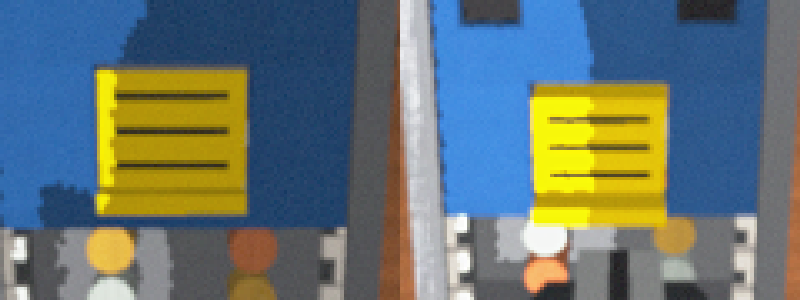

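The tab crop shows the striped face with the darker thumb stop on its lower (-x) edge. The recess threshold needs fixing.

```bash
python3 - <<'E'
from h import *
np.set_printoptions(precision=4,suppress=True)
p=[np.load(f"c{i}.npy",allow_pickle=True).item() for i in (0,1)]
im=[cv2.imread(f"pics/c{i}.png") for i in (0,1)]
def dark(i,u,v,r=14):
    w=im[i][v-r:v+r+1,u-r:u+r+1].astype(int); m=(w[...,0]-w[...,2]<28)&(w.max(2)<95)
    n,l,s,c=cv2.connectedComponentsWithStats(m.astype(np.uint8))
    k=1+np.argmax(s[1:,4]); return c[k]+[u-r,v-r],s[k]
a=[dark(0,234,76),dark(0,308,76)]; b=[dark(1,*q) for q in((237,178),(302,178),(232,90),(305,90))]
print([list(x[1]) for x in a+b])
for k in range(2): 
    X=tri([(p[0],a[k][0]),(p[1],b[k][0])]);print("rec",X,proj(p[0],X)-a[k][0],proj(p[1],X)-b[k][0])
for z in (.089,.095):
  Q=np.array([onz(p[1],q[0],z) for q in b]); c=Q.mean(0)
  d=Q[2]+Q[3]-Q[0]-Q[1]; yaw=np.arctan2(d[1],d[0]); e=Q[0]+Q[2]-Q[1]-Q[3]; yaw2=np.arctan2(-e[0],e[1]); print("seat",c,yaw,yaw2,np.linalg.norm(d)/2,np.linalg.norm(e)/2)
  # with c0
X=tri([(p[0],[274.8,130.4]),(p[1],[268.9,223.9])]);print("tab net",X)
# corners: +x edge of face mid
X=tri([(p[0],[271.2,110.7]),(p[1],[269.7,205.7])]);print("tab +x edge",X)
X=tri([(p[0],[271.2,154]),(p[1],[269.7,247.5])]);print("stop top outer -x edge",X)
E
```

```text
[[np.int32(5), np.int32(5), np.int32(20), np.int32(20), np.int32(373)], [np.int32(4), np.int32(4), np.int32(20), np.int32(21), np.int32(392)], [np.int32(5), np.int32(6), np.int32(17), np.int32(16), np.int32(258)], [np.int32(6), np.int32(6), np.int32(17), np.int32(16), np.int32(261)], [np.int32(5), np.int32(4), np.int32(19), np.int32(20), np.int32(357)], [np.int32(4), np.int32(4), np.int32(19), np.int32(20), np.int32(367)]]
rec [ 0.6232 -0.1715  0.0924] [-0.0124  0.0003] [ 0.0111 -0.0002]
rec [ 0.6083 -0.242   0.0927] [0.0958 0.0059] [-0.0854 -0.0046]
seat [ 0.6595 -0.216   0.089 ] -0.20829826686985306 -0.21094808260437964 0.09088763592005608 0.07294410111458123
seat [ 0.6599 -0.2162  0.095 ] -0.20829826686985337 -0.21094808260438083 0.08917247870796488 0.07156755963190657
tab net [ 0.5656 -0.1979  0.104 ]
tab +x edge [ 0.5842 -0.2005  0.0948]
stop top outer -x edge [ 0.5447 -0.1922  0.1195]
```

Heights agree with the text (recesses about 0.0925, tab face 0.104, stop top 0.1195), and the yaw is -0.2095. Next: press the tab with the closed fingers, watching the force.

```bash
cat >> h.py <<'E'
YAW=-.2095; U=np.array([np.cos(YAW),np.sin(YAW),0]); SEAT=np.array([.6597,-.2161,0]); PAD=SEAT-.094*U
E
python3 - <<'E'
from h import *
np.set_printoptions(precision=4,suppress=True)
q=down(YAW); b=PAD-.003*U
movel([b[0],b[1],.165],q,.2); pause(.2); f0=read_ft_force(); print("f0",f0,read_eef_pos(),read_finger_gap())
z=.135
movel([b[0],b[1],z],q,.1)
while z>.108:
    movel([b[0],b[1],z],q,.05); pause(.1)
    f=read_ft_force()-f0; print(round(z,4),f,read_eef_pos()[2])
    if f[2]>6.5: break
    z-=.0015 if z<.128 else .003
snap("wrist","e_w"); snap("scene","e_s")
print(read_time_s())
E
```

```text
f0 [ 1.0033 -0.9537 -0.2978] [ 0.5668 -0.1965  0.1671] -1.5577884669046952e-05
0.135 [-0.9245  0.9538  0.9097] 0.13558389023439577
0.132 [-0.9598  1.1007  0.122 ] 0.13185303770721105
0.129 [-0.9862  0.6547  1.2179] 0.12889901103334162
0.126 [-0.3631  0.9639  1.0157] 0.1259125316419594
0.1245 [-2.0712  0.4431  0.2974] 0.12451471430615119
0.123 [-1.4321  0.5482  0.8594] 0.12297882854500519
0.1215 [-1.3802  1.5073  0.2323] 0.12145528826108584
0.12 [-1.3812  0.3502  1.2687] 0.11997748039755636
0.1185 [-1.2405  1.2164 -0.6631] 0.11847466580015613
0.117 [-0.9168  1.257   0.3176] 0.11698275293287153
0.1155 [-1.283   0.8391  0.8388] 0.11545664488684118
0.114 [-0.8348  1.6519 -0.4415] 0.11396106474903892
0.1125 [-0.3824  1.285  -0.1129] 0.112447136557172
0.111 [0.244  1.1375 0.3393] 0.11096799757528081
0.1095 [-0.751   0.8371 -0.3022] 0.10945715537887567
11.4833
```

View pics/e_w.png

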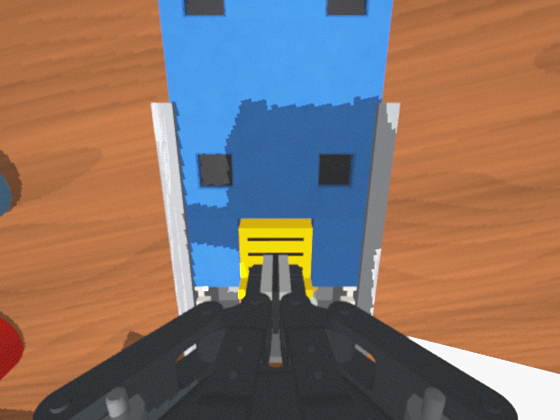

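```bash
python3 -c "
import cv2
a=cv2.imread('pics/e_s.png')[130:270,170:300]
cv2.imwrite('pics/e_sc.png',cv2.resize(a,None,fx=4,fy=4))"
```

```text
(no output)
```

View pics/e_sc.png

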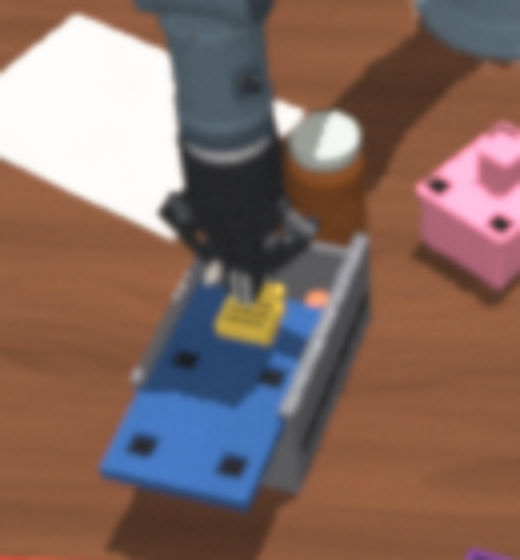

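```bash
python3 - <<'E'
from h import *
np.set_printoptions(precision=4,suppress=True)
p=camera_params("wrist"); t=np.array(read_eef_pos()); M=R.from_quat(read_tcp_rot()).as_matrix()
for d in (0,.006,.013,.019,.03):
  print(d,[proj(p,t+M@[x,0,d]) for x in (-.011,0,.011)])
# predicted pad points in this view at up height
for h in (.106,.097): print(h,[proj(p,PAD+a*U+[0,0,h]) for a in (.017,0,-.017)], proj(p,PAD-.017*U+[0,0,h+.013]))
print(proj(p,t+M@[.011,0,t[2]-.097]))
for k in range(5): print(read_ft_force()); pause(.05)
E
python3 -c "
import cv2
a=cv2.imread('pics/e_w.png')[200:310,210:340]
cv2.imwrite('pics/e_wc.png',cv2.resize(a,None,fx=5,fy=5,interpolation=0))"
```

```text
0 [array([274.905, 275.205]), array([274.9008, 259.4611]), array([274.8965, 243.0649])]
0.006 [array([274.9139, 270.1655]), array([274.9101, 254.8137]), array([274.9061, 238.8459])]
0.013 [array([274.9237, 264.6624]), array([274.9201, 249.7452]), array([274.9165, 234.251 ])]
0.019 [array([274.9315, 260.2387]), array([274.9283, 245.6759]), array([274.9249, 230.5665])]
0.03 [array([274.9448, 252.7549]), array([274.9419, 238.8016]), array([274.939 , 224.3518])]
0.106 [array([274.9049, 226.8772]), array([274.9113, 252.3853]), array([274.9173, 276.3615])] [274.8973 288.2314]
0.097 [array([274.9186, 221.4206]), array([274.9243, 245.9295]), array([274.9297, 269.0315])] [274.9115 279.8413]
[274.9158 234.5624]
[ 0.3213  0.4986 -0.0934]
[ 0.6844  0.2374 -0.7263]
[ 0.0831 -0.2554  0.1459]
[ 0.1222 -0.3024 -0.1353]
[-0.1772  0.2874  0.1732]
```

View pics/e_wc.png

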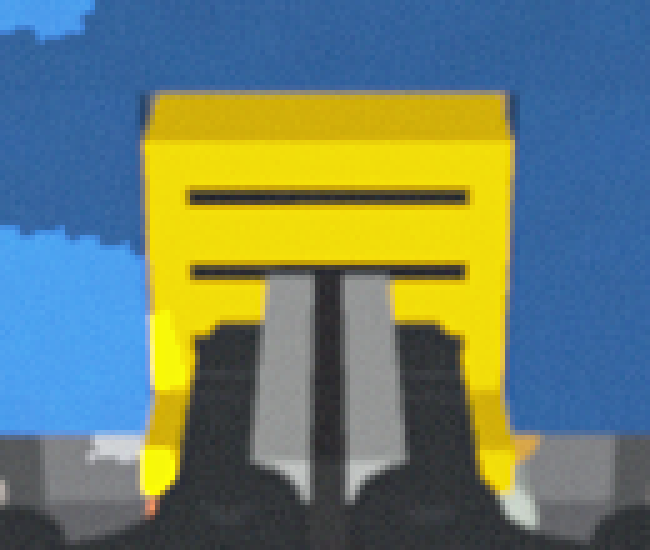

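The tab's edge sits at row 228, matching the unpressed height (227 predicted), so there's no contact yet. I'll keep descending under force watch.

```bash
python3 - <<'E'
from h import *
np.set_printoptions(precision=4,suppress=True)
q=down(YAW); b=PAD-.003*U
f0=np.mean([read_ft_force() for _ in range(1)],axis=0)*0
z=.1095
while z>.084:
    z-=.002
    movel([b[0],b[1],z],q,.05); pause(.05)
    f=[]
    for _ in range(4): f.append(read_ft_force()); pause(.01)
    f=np.mean(f,axis=0); print(round(z,4),f,read_eef_pos())
    if f[2]>3: break
p,im=snap("wrist","f_w"); cv2.imwrite("pics/f_wc.png",cv2.resize(im[200:310,210:340,::-1],None,fx=5,fy=5,interpolation=0))
E
```

```text
0.1075 [-0.0148  0.5688  0.3236] [ 0.5648 -0.1959  0.1074]
0.1055 [-0.3802  0.017  -0.1915] [ 0.5648 -0.1959  0.1054]
0.1035 [-0.0712 -0.2707 -0.2882] [ 0.5648 -0.1959  0.1034]
0.1015 [-0.0958  0.169   0.108 ] [ 0.5647 -0.1959  0.1014]
0.0995 [ 0.3791 -0.0554 -0.3281] [ 0.5648 -0.1959  0.0994]
0.0975 [-0.1192  0.0419 -0.3081] [ 0.5648 -0.1959  0.0975]
0.0955 [-0.3732  0.3222  0.3137] [ 0.5648 -0.1959  0.0954]
0.0935 [-0.3296 -0.4574  0.1162] [ 0.5648 -0.1959  0.0934]
0.0915 [-0.3473 -0.1808  2.3969] [ 0.5652 -0.196   0.0919]
0.0895 [0.3429 0.1072 2.5305] [ 0.5652 -0.196   0.0897]
0.0875 [0.0815 0.096  3.5476] [ 0.5652 -0.196   0.0877]
```

View pics/f_wc.png

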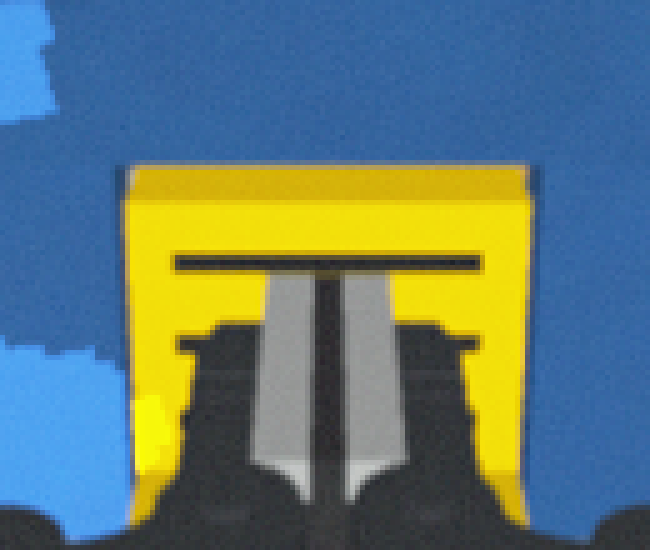

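Contact came at TCP z of about 0.0922 with a spring-like rise after it, and the picture shows the tab going down. The closed tips therefore sit about 13 mm behind the nominal TCP; I'll measure this again before the grasp. Now press fully and slide.

```bash
cat >> h.py <<'E'
def F(n=4):
    f=[]
    for _ in range(n): f.append(read_ft_force()); pause(.01)
    return np.mean(f,axis=0)
E
python3 - <<'E'
from h import *
np.set_printoptions(precision=4,suppress=True)
q=down(YAW); b=PAD-.003*U
z=.0875
for z in (.0855,.0840,.0830,.0822):
    movel([b[0],b[1],z],q,.05); pause(.05); f=F(); print(z,f,read_eef_pos()[2])
    if f[2]>7.5: break
zp=z
s=0
for s in (.006,.012,.02,.03,.04,.05):
    c=b-U*s; movel([c[0],c[1],zp],q,.05); pause(.03); f=F(); print(s,"along",f@U,"fz",f[2],((read_eef_pos()-b)@U),read_eef_pos()[2])
    if abs(f@U)>15: break
    if f[2]<4.3: zp-=.0005
p,im=snap("wrist","g_w"); snap("top","g_t"); print(zp,read_time_s())
E
```

```text
0.0855 [0.2614 0.0965 3.9889] 0.08564562025932672
0.084 [ 0.8574 -0.4448  4.034 ] 0.08417475032593255
0.083 [-0.7412  0.2291  7.0859] 0.08382302276066975
0.0822 [-1.6661  0.1748 10.0119] 0.08373399315653489
0.006 along -0.021598057830051608 fz 9.045891029227572 -0.004817588639824017 0.08371189562997397
0.012 along -0.2143992548196139 fz 9.749650054976016 -0.0106951334900994 0.08373203784872704
0.02 along -0.7163100670695055 fz 9.232382264347336 -0.0187291621176235 0.08374219164317076
0.03 along -0.5360321196726793 fz 9.613619779628666 -0.028793216908642713 0.08373204514882077
0.04 along -0.5022622718236833 fz 10.211733150031616 -0.03877646236540714 0.08371619009105769
0.05 along -0.35436994868276506 fz 9.684918125759847 -0.04876211047065431 0.08371239505478478
0.0822 19.175
```

View pics/g_w.png

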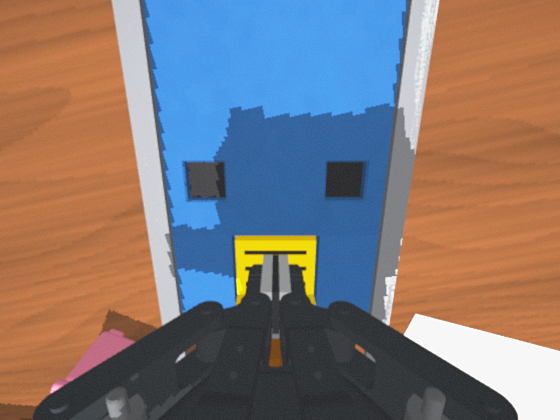

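The cover follows with the tab at its stop. I'll continue until it hits the end.

```bash
python3 - <<'E'
from h import *
np.set_printoptions(precision=4,suppress=True)
q=down(YAW); b=PAD-.003*U; zp=.0822; s=.05
while s<.125:
    s+=.006 if s<.065 else .002
    c=b-U*s; movel([c[0],c[1],zp],q,.05); pause(.03); f=F(); e=read_eef_pos(); print(round(s,4),"along",f@U,"fz",f[2],(e-b)@U,e[2])
    if abs(f@U)>9: break
p,im=snap("wrist","i_w"); snap("top","i_t"); snap("scene","i_s");print(read_time_s())
E
```

```text
0.056 along 0.1677774182359001 fz 9.276358560208351 -0.05463235955626903 0.08370283619085636
0.062 along -0.18402617243726063 fz 9.279787625893 -0.06060344108501981 0.08369188198626479
0.068 along -0.15939986423050226 fz 9.240221323932593 -0.06659551249153396 0.08368871480835813
0.07 along 1.1799831979355966 fz 8.977957286089486 -0.06803777670473436 0.0837103720874397
0.072 along 1.08257878723891 fz 8.552098194201605 -0.06989254840676155 0.08370946025629486
0.074 along 1.586289146772604 fz 8.235836359012058 -0.07186638039644354 0.08370168144832836
0.076 along 1.5687948233393938 fz 8.180427699380266 -0.07388766180999598 0.08368985762796857
0.078 along 1.7456772812101398 fz 8.344173952942066 -0.0758689849153239 0.08369316557532155
0.08 along 1.1088557767689857 fz 8.56287159698006 -0.07786421477830192 0.08368403627047749
0.082 along 1.6796364586935433 fz 8.456121943243959 -0.07985448918414326 0.08369373681317267
0.084 along 1.4866280906175895 fz 8.389015643791568 -0.08172276007747459 0.08368469984790626
0.086 along 2.489871184479952 fz 6.73159245603417 -0.0831352376327173 0.08369682618268773
0.088 along 3.1889285939930208 fz 6.656429578035701 -0.08496695687479609 0.08369365741599434
0.09 along 3.200888513870673 fz 5.983384509909319 -0.0869437033024463 0.0836953827924693
0.092 along 4.923832458564264 fz 4.24226301650015 -0.08722594065804162 0.08404732767046061
0.094 along 7.631607860997494 fz 4.573354775708202 -0.08727055910479642 0.08474632696817398
0.096 along 10.106431939609015 fz 4.240814570861135 -0.08728654755696494 0.08550571894988267
24.7583
```

```bash
python3 -c "
import cv2
a=cv2.imread('pics/i_t.png')[140:300,270:400];b=cv2.imread('pics/i_s.png')[140:270,170:290]
cv2.imwrite('pics/i_c.png',cv2.hconcat([cv2.resize(a,(390,480)),cv2.resize(b,(400,480))]))"
```

```text
(no output)
```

View pics/i_c.png

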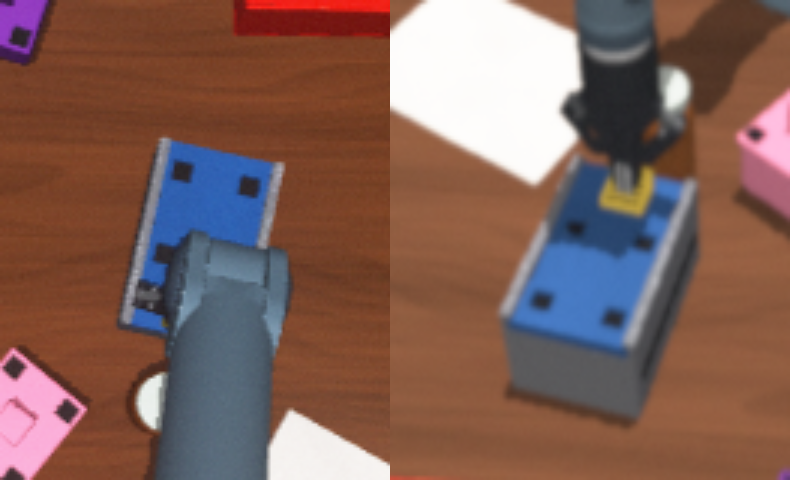

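Hard stop reached, and both views show the cover flush with the box's far end. Now lift while keeping a light push, so the tab springs up and latches.

```bash
python3 - <<'E'
from h import *
np.set_printoptions(precision=4,suppress=True)
q=down(YAW); b=PAD-.003*U
for s,z in ((.092,.0825),(.0915,.088),(.0905,.094),(.088,.10),(.085,.115)):
    c=b-U*s; movel([c[0],c[1],z],q,.06); pause(.03); f=F(); e=read_eef_pos(); print(s,z,"along",f@U,"fz",f[2],(e-b)@U,e[2])
c=b-U*.03; move_gripper(.085)
movel([c[0],c[1],.25],q,.25); pause(.15)
p,im=snap("wrist","j_w"); np.save("j.npy",p,allow_pickle=True); print(read_eef_pos())
for n in ["tab_pad","cover_seat"]:
        print(n,[(np.round(d["at"],1).tolist(),round(d["confidence"],2)) for d in tip_of("wrist",n)][:3])
print(read_time_s())
E
```

```text
0.092 0.0825 along 6.578157521652015 fz 4.445419289985456 -0.08725249313139898 0.08420726085895001
0.0915 0.088 along 7.24656555499113 fz 3.030570511021735 -0.0872327623770348 0.08940439489669938
0.0905 0.094 along 5.718376012315542 fz 2.0729279880672347 -0.087256434716707 0.0947972809670601
0.088 0.1 along 4.55489456445781 fz 1.666749301994247 -0.08731416361771793 0.09994551981630151
0.085 0.115 along 0.06147641785580439 fz 0.1357973961343575 -0.08668733317157842 0.1141783723129269
[ 0.5335 -0.1893  0.2476]
tab_pad [([274.3, 235.7], 0.93)]
cover_seat [([277.7, 146.8], 0.55), ([271.9, 266.2], 0.38)]
28.325
```

View pics/j_w.png

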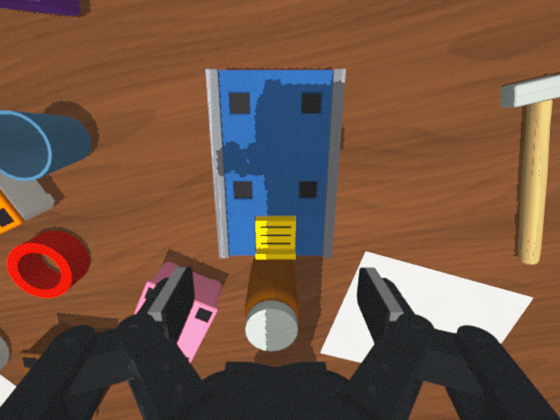

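The wrist view shows the cover shut and flush (far edge at row 70), with the tab at (275,238) and nothing else disturbed. I'll check the tab height and seat from this picture, then go and view the tub.

```bash
python3 - <<'E'
from h import *
np.set_printoptions(precision=4,suppress=True)
p=np.load("j.npy",allow_pickle=True).item(); im=cv2.imread("pics/j_w.png")
def dark(u,v,r=14):
    w=im[v-r:v+r+1,u-r:u+r+1].astype(int); m=(w[...,0]-w[...,2]<28)&(w.max(2)<95)
    n,l,s,c=cv2.connectedComponentsWithStats(m.astype(np.uint8)); k=1+np.argmax(s[1:,4]); return c[k]+[u-r,v-r]
b=[dark(*q) for q in((243,190),(308,190),(239,103),(311,103))]; print(b)
Q=np.array([onz(p,q,.0925) for q in b]); c=Q.mean(0); d=Q[2]+Q[3]-Q[0]-Q[1]; e=Q[0]+Q[2]-Q[1]-Q[3]
print("seat",c,np.arctan2(d[1],d[0]),np.arctan2(-e[0],e[1]),np.linalg.norm(d)/2,np.linalg.norm(e)/2, (c-SEAT)@U)
pad=c-.094*U
h=cv2.cvtColor(im,cv2.COLOR_BGR2HSV); m=((abs(h[...,0].astype(int)-28)<6)&(h[...,1]>180)&(h[...,2]>110)).astype(np.uint8);m[:,:240]=0
n,l,s,cc=cv2.connectedComponentsWithStats(m);k=1+np.argmax(s[1:,4]);print("yellow",s[k])
for z in (.106,.097): print(z,[proj(p,[*(pad+a*U+w*np.array([-U[1],U[0],0]))[:2],z+dz]) for a,w,dz in ((.017,.022,0),(.017,-.022,0),(-.017,0,.013),(-.023,0,.013))])
t=np.array([0.5335,-0.1893,0.2476]); M=R.from_quat(read_tcp_rot()).as_matrix()
for dd in (-.04,-.03,-.02,0,.019): print(dd,[proj(p,t+M@[x,.0425,dd]) for x in(0,.011)])
E
python3 - <<'E'
from h import *
np.set_printoptions(precision=4,suppress=True)
y=.18+np.pi/2
print(inverse_kinematics([.592,.12,.28],down(y)))
for i,yy in enumerate((.11,.15)):
    move_ptp([.592,yy,.28],down(y)); pause(.15)
    p,im=snap("wrist",f"k{i}"); np.save(f"k{i}.npy",p,allow_pickle=True); print(read_eef_pos())
    for n in ["tub_grip","tub"]:
        print(n,[(np.round(d["at"],1).tolist(),round(d["confidence"],2)) for d in tip_of("wrist",n)][:3])
print(read_time_s())
E
python3 -c "
import cv2
cv2.imwrite('pics/k.png',cv2.resize(cv2.hconcat([cv2.imread(f'pics/k{i}.png')[:, 80:480] for i in (0,1)]),None,fx=1,fy=1))
a=cv2.imread('pics/j_w.png')[200:270,230:320]
cv2.imwrite('pics/j_c.png',cv2.resize(a,None,fx=6,fy=6,interpolation=0))"
```

```text
[array([242.7907, 189.4031]), array([307.6  , 189.028]), array([239.408 , 102.8563]), array([310.7591, 102.7059])]
seat [ 0.5795 -0.1991  0.0925] -0.2083563799339616 -0.20554402458615906 0.09016839899852738 0.07205333714065575 -0.0819995789774354
yellow [ 255  217   41   43 1564]
0.106 [array([255.2218, 220.3771]), array([295.0524, 220.381 ]), array([275.1332, 253.4592]), array([275.1339, 258.3018])]
0.097 [array([255.7422, 217.4857]), array([294.541 , 217.4893]), array([275.1379, 249.6987]), array([275.1385, 254.4389])]
-0.04 [array([363.858 , 300.1983]), array([366.2326, 280.2655])]
-0.03 [array([358.1809, 287.9977]), array([360.2575, 269.0683])]
-0.02 [array([353.1872, 277.2659]), array([355.0186, 259.2507])]
0 [array([344.8096, 259.2619]), array([346.265 , 242.8467])]
0.019 [array([338.3641, 245.4101]), array([339.5601, 230.2818])]
[ 0.2242  0.3082 -0.6014  1.6163  0.1805  1.2732 -0.2284]
[0.5922 0.1081 0.2797]
tub_grip [([84.8, 232.4], 0.79), ([3.9, 48.7], 0.76), ([440.9, 275.8], 0.63)]
tub [([123.5, 208.1], 0.86), ([292.9, 118.5], 0.79), ([70.2, 67.6], 0.74)]
[0.5923 0.1486 0.2798]
tub_grip [([429.5, 299.4], 0.73), ([13.3, 91.9], 0.66), ([84.3, 263.7], 0.64)]
tub [([70.4, 97.3], 0.88), ([121.6, 231.1], 0.78), ([281.8, 146.4], 0.77)]
30.425
```

View pics/k.png

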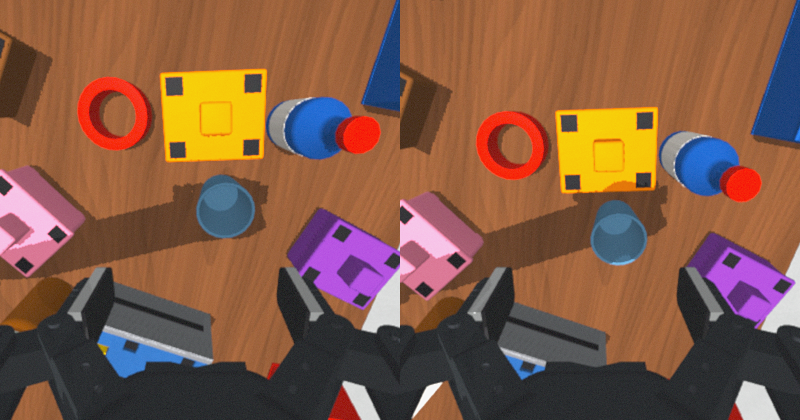

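View pics/j_c.png

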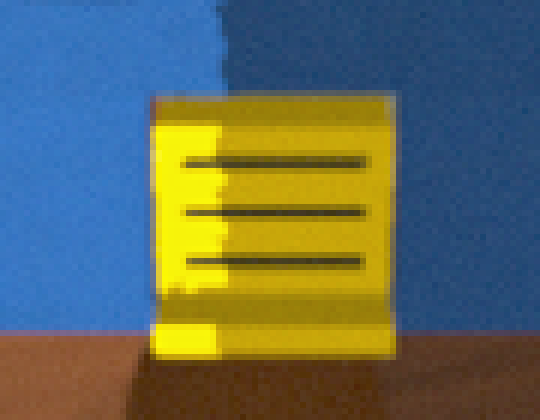

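The tab edge is at row 220.8, against 220.4 predicted for up and 217.5 for down, so the tab is up and the cover latched. The wrist pair shows the orange tub with lid squares at about (254,86), (333,83), (258,150), (336,147) in k0. I'll measure its pose.

```bash
python3 - <<'E'
from h import *
np.set_printoptions(precision=4,suppress=True)
p=[np.load(f"k{i}.npy",allow_pickle=True).item() for i in (0,1)]
im=[cv2.imread(f"pics/k{i}.png") for i in (0,1)]
def dark(i,u,v,r=13):
    w=im[i][v-r:v+r+1,u-r:u+r+1].astype(int); m=(w.max(2)<95)
    n,l,s,c=cv2.connectedComponentsWithStats(m.astype(np.uint8)); k=min([k for k in range(1,n) if s[k,4]>80],key=lambda k:np.hypot(*(c[k]-r))); return c[k]+[u-r,v-r],s[k,4]
g=[[(254,86),(333,83),(258,150),(336,147)],[(249,122),(325,120),(252,182),(328,178)]]
D=[[dark(i,*q) for q in g[i]] for i in (0,1)]; print([[ (np.round(x[0],1).tolist(),int(x[1])) for x in d] for d in D])
Q=np.array([tri([(p[0],D[0][k][0]),(p[1],D[1][k][0])]) for k in range(4)]); print(Q,Q.mean(0))
for i in (0,1):
    Q=np.array([onz(p[i],D[i][k][0],.076) for k in range(4)]); c=Q.mean(0)
    d=Q[1]+Q[3]-Q[0]-Q[2]; e=Q[0]+Q[1]-Q[2]-Q[3]
    print("tub",c,np.arctan2(d[1],d[0]),np.arctan2(-e[0],e[1]),np.linalg.norm(d)/2,np.linalg.norm(e)/2)
    cv2.imwrite(f"pics/kg{i}.png",cv2.resize(im[i][50+36*i:180+36*i,230:370],None,fx=4,fy=4,interpolation=0))
    print([proj(p[i],[*c[:2],z]) for z in (.114,.076)])
E
python3 -c "
import cv2
cv2.imwrite('pics/kg.png',cv2.resize(cv2.hconcat([cv2.imread(f'pics/kg{i}.png') for i in (0,1)]),(800,372)))"
```

```text
[[([253.7, 85.8], 257), ([332.4, 82.9], 260), ([257.2, 149.5], 198), ([330.6, 146.9], 208)], [([248.6, 123.1], 216), ([324.3, 120.1], 216), ([252.1, 182.1], 172), ([323.0, 179.9], 178)]]
[[0.5508 0.2113 0.0798]
 [0.6389 0.2305 0.0751]
 [0.5658 0.1414 0.0802]
 [0.6529 0.1602 0.0807]] [0.6021 0.1858 0.079 ]
tub [0.6021 0.1856 0.076 ] 0.2112301953972817 0.2096078979137853 0.09015670968579088 0.07219067849473881
[array([295.5708, 118.257 ]), array([293.4311, 117.3725])]
tub [0.6023 0.1853 0.076 ] 0.21335652119733203 0.21047160103342744 0.09036853652400333 0.07256701682620213
[array([288.3278, 157.0245]), array([286.9839, 152.2763])]
```

View pics/kg.png

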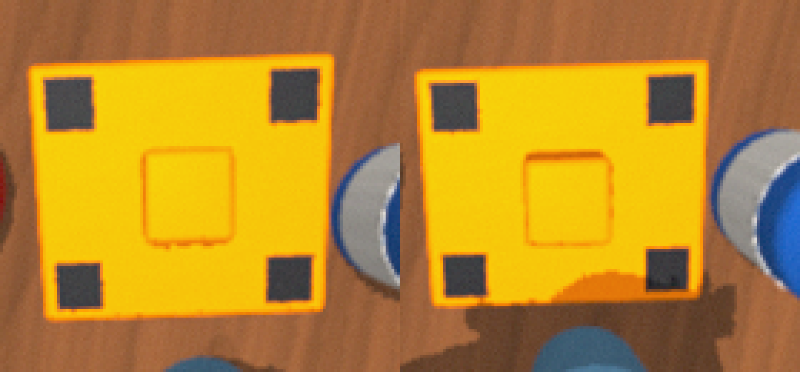

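```bash
python3 - <<'E'
from h import *
np.set_printoptions(precision=4,suppress=True)
for nm,rng in (("scene",(100,100)),("top",(95,100))):
    im=cv2.imread(f"pics/b_{nm}.png" if nm=="top" else "pics/b_scene.png"); P=camera_params(nm)
    for what,C,yaw,z in (("cover",np.array([.6597,-.2161]),-.2095,.0925),("tub",np.array([.6022,.1855]),.211,.0745)):
        u=np.array([np.cos(yaw),np.sin(yaw)]);v=np.array([-u[1],u[0]]); big=cv2.resize(im,None,fx=4,fy=4,interpolation=cv2.INTER_CUBIC)
        out=[]
        for a in (-1,1):
            for b in (-1,1):
                X=C+u*a*.045+v*b*.036; q=proj(P,[*X,z]); U4=np.round(q*4+1.5).astype(int); r=20
                w=255-big[U4[1]-r:U4[1]+r+1,U4[0]-r:U4[0]+r+1].max(2).astype(float)
                th=(w.max()+np.median(w))/2; m=(w>th)
                n,l,s,c=cv2.connectedComponentsWithStats(m.astype(np.uint8)); k=1+np.argmin([np.hypot(*(c[j]-r)) if s[j,4]>40 else 99 for j in range(1,n)])
                uv=(c[k]+U4-r-1.5)/4; out.append(onz(P,uv,z)[:2]-X)
        out=np.array(out); print(nm,what,out.tolist(),"mean",out.mean(0))
E
```

```text
scene cover [[-0.000849605621673355, -0.00030878569302100756], [-0.0007051139376026416, -0.00017303753518399523], [-0.0006064977682470607, 2.7423212631327853e-05], [-0.0006759555474562529, 0.00010882958905999995]] mean [-0.0007 -0.0001]
scene tub [[-0.0015928329430249244, 0.0002643658007486782], [-0.0019603945639674603, 0.002028962147314184], [-0.0010065580579550204, 2.457323934818012e-05], [0.0004222958984537728, 0.0004226697819860181]] mean [-0.001   0.0007]
top cover [[-0.0029843947343165533, -0.0003743727880612113], [-0.002790327422431904, -0.0003236981519866844], [-0.002905879572400627, -0.000522300708639567], [-0.0027650190324429724, -0.0003570433592471889]] mean [-0.0029 -0.0004]
top tub [[-0.003049519862452388, 0.00010396014523567088], [-0.002921865015395708, 0.0001831693026022596], [-0.002895613015837406, 0.0002758862895635983], [-0.002608309954181154, 8.16911113107055e-05]] mean [-0.0029  0.0002]
```

Both fixed cameras see tub and cover shifted alike relative to the wrist measurement: top -2.9 mm and scene -0.7 to -1.0 mm in x. The stop contact also suggests about -2 mm. I'll apply -1.8 mm in x to both and grasp, jaws along the tub's x and away from the bottle.

```bash
python3 - <<'E'
from h import *
np.set_printoptions(precision=4,suppress=True)
ty=.211+np.pi/2; q=down(ty); T=[.6004,.1857]
move_gripper(.056)
move_ptp([*T,.15],q); pause(.1); f0=F(); print("f0",f0,read_finger_gap())
p,im=snap("wrist","l_w")
for z in (.10,.085,.075,.07):
    movel([*T,z],q,.12 if z>.09 else .06); pause(.03); f=F()-f0; print(z,f,read_eef_pos())
    if f[2]>4: break
p,im=snap("wrist","l_w2"); snap("scene","l_s"); print(read_time_s())
E
python3 -c "
import cv2
a=cv2.imread('pics/l_w2.png');b=cv2.imread('pics/l_s.png')[170:290,290:410]
cv2.imwrite('pics/l.png',cv2.hconcat([cv2.resize(a[120:,110:450],(450,400)),cv2.resize(b,(350,400))]))"
```

```text
f0 [ 0.11   -0.3494  0.2694] 0.05584969818507679
0.1 [ 0.211   1.1391 -0.0142] [0.6012 0.1861 0.101 ]
0.085 [-0.1089  0.3651  0.2622] [0.6003 0.1857 0.0848]
0.075 [-0.5002  0.234  -0.125 ] [0.6002 0.1856 0.0747]
0.07 [-0.0421  0.5348 -0.4717] [0.6003 0.1857 0.0698]
33.5083
```

View pics/l.png

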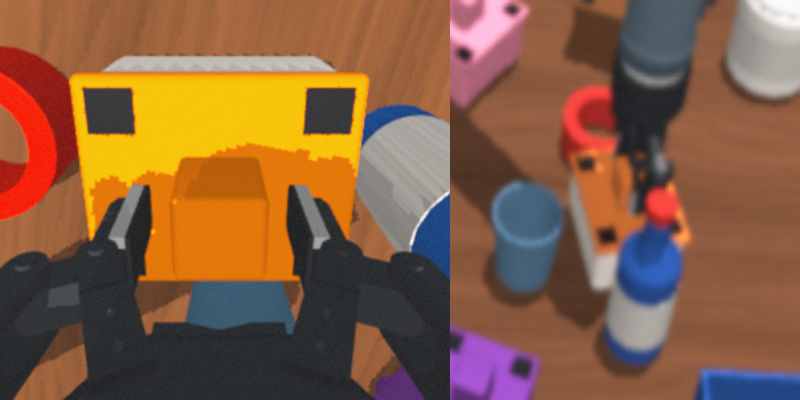

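The pads straddle the grip block squarely (crop: block 172–268, pads at 130 and 310), and the bottle is clear. Descend a little more, grip and lift.

```bash
python3 - <<'E'
from h import *
np.set_printoptions(precision=4,suppress=True)
ty=.211+np.pi/2; q=down(ty); T=[.6004,.1857]
f0=F()
movel([*T,.065],q,.06); pause(.03); print(F()-f0)
move_gripper(.0,60); pause(.1); print("gap",read_finger_gap(),"f",F()-f0,read_eef_pos(),read_ft_torque())
if read_finger_gap()>.028:
    movel([*T,.10],q,.1); pause(.1); print("gap",read_finger_gap(),"f",F()-f0,read_eef_pos())
p,im=snap("wrist","m_w"); snap("scene","m_s"); print(read_time_s())
E
python3 -c "
import cv2
a=cv2.imread('pics/m_w.png');b=cv2.imread('pics/m_s.png')[150:290,280:420]
cv2.imwrite('pics/m.png',cv2.hconcat([cv2.resize(a[120:,110:450],(400,350)),cv2.resize(b,(350,350))]))"
```

```text
[ 0.0378 -0.5206 -0.0054]
gap 0.033064710335222756 f [0.2884 0.0942 0.5208] [0.6007 0.1859 0.0652] [ 0.0155 -0.0292  0.0464]
gap 0.03325315378258258 f [-0.0385 -0.559  -5.9431] [0.5995 0.1851 0.0991]
35.0417
```

View pics/m.png

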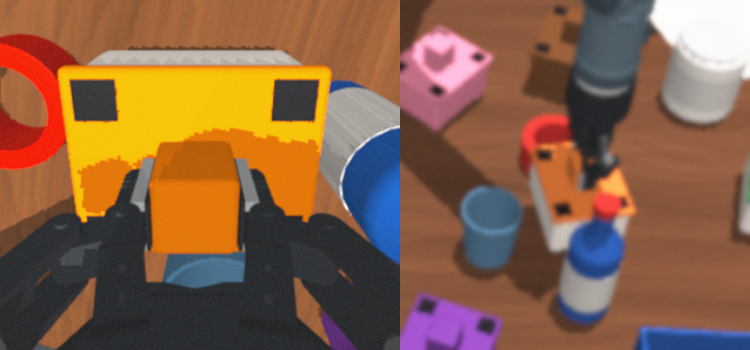

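Held (gap 33 mm, 5.9 N weight). I'll check its attitude in the hand, then carry it over.

```bash
python3 - <<'E'
from h import *
np.set_printoptions(precision=4,suppress=True)
p=camera_params("wrist"); im=cv2.imread("pics/m_w.png"); t=np.array(read_eef_pos()); M=R.from_quat(read_tcp_rot()).as_matrix()
m=(im.max(2)<95).astype(np.uint8)
n,l,s,c=cv2.connectedComponentsWithStats(m)
pts=[c[k] for k in range(1,n) if 600<s[k,4]<2500 and s[k,1]<280 and s[k,1]>150]; print(pts)
for q in pts: print("tool frame",M.T@(onz(p,q,t[2]-.065+.0745)-t))
ty=.211+np.pi/2; T=[.6004,.1857]; S=np.array([.5777,-.1992]); q2=down(-.209+np.pi/2)
print(inverse_kinematics([*S,.235],q2))
movel([*T,.235],down(ty),.2)
mid=[.585,-.0,.245]
movel([.58,-.02,.24],q2,.22)
movel([*S,.235],q2,.2); pause(.1); print(read_eef_pos(),F(),read_finger_gap())
movel([*S,.18],q2,.12); pause(.15)
f=F(8); print("f",f,read_eef_pos(),read_time_s())
p,im=snap("wrist","n_w"); np.save("n.npy",p,allow_pickle=True);snap("scene","n_s");snap("top","n_t")
E
python3 -c "
import cv2
a=cv2.imread('pics/n_w.png');b=cv2.imread('pics/n_s.png')[130:280,160:310]
cv2.imwrite('pics/n.png',cv2.hconcat([cv2.resize(a,(440,330)),cv2.resize(b,(330,330))]))"
```

```text
[array([189.5139, 205.3391]), array([360.2638, 205.3574])]
tool frame [ 0.035  -0.0443 -0.0094]
tool frame [ 0.035   0.0472 -0.0096]
[ 0.6761  0.3417 -0.5065  1.6559  0.176   1.1896 -0.0806]
[ 0.5784 -0.196   0.2352] [ 0.0302  0.2512 -5.7941] 0.03343358726185859
f [ 0.2445  0.0479 -5.8498] [ 0.5788 -0.1994  0.1814] 38.9667
```

View pics/n.png

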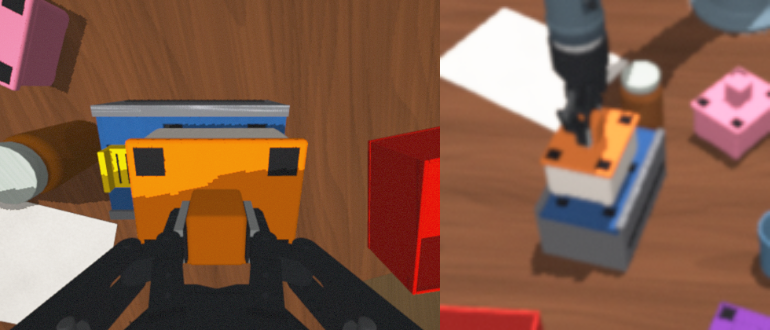

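The tub hangs level and square in the hand. The scene view shows it above the closed cover with yaw matching. Rest is expected at TCP z ≈ 0.154, or 0.160 if the feet miss the recesses. Lowering under force watch.

```bash
python3 - <<'E'
from h import *
np.set_printoptions(precision=4,suppress=True)
S=np.array([.5780,-.1995]); q2=down(-.209+np.pi/2)
movel([*S,.167],q2,.05); pause(.15); f0=F(8); print(f0,read_eef_pos())
z=.163
while z>.1515:
    movel([*S,z],q2,.03); pause(.05); f=F(4)-f0; e=read_eef_pos(); print(round(z,4),f,e)
    if f[2]>2.5: break
    z-=.001 if z<.1625 else .002
print(read_time_s(),read_ft_torque())
E
```

```text
[ 0.2657  0.1575 -5.5605] [ 0.5783 -0.1995  0.1673]
0.163 [-0.3224 -0.1272 -0.1029] [ 0.5779 -0.1995  0.1628]
0.161 [ 0.225  -0.2597 -0.5828] [ 0.5779 -0.1995  0.1609]
0.16 [-0.0079  0.0008 -0.1222] [ 0.578  -0.1995  0.16  ]
0.159 [-0.081   0.0783 -0.3605] [ 0.578  -0.1995  0.159 ]
0.158 [-0.2005 -0.4381 -0.4785] [ 0.578  -0.1995  0.158 ]
0.157 [-0.2945 -0.0489 -0.2015] [ 0.578  -0.1995  0.157 ]
0.156 [-0.288  -0.4284 -0.3116] [ 0.578  -0.1995  0.156 ]
0.155 [-0.1256  0.2484 -0.0087] [ 0.578  -0.1995  0.1549]
0.154 [-0.2107 -0.3068  1.0248] [ 0.5783 -0.1996  0.1543]
0.153 [-1.4666  0.0932  8.0763] [ 0.5785 -0.1996  0.1542]
43.1083 [ 0.197  0.586 -0.008]
```

Feet seated: contact at 0.1543, the recess floor. Release and retreat.

```bash
python3 - <<'E'
from h import *
np.set_printoptions(precision=4,suppress=True)
S=np.array([.5780,-.1995]); q2=down(-.209+np.pi/2)
movel([*S,.154],q2,.03); pause(.05)
move_gripper(.060); pause(.1); print(F(),read_finger_gap())
movel([*S,.24],q2,.12)
p,im=snap("wrist","o_w")
movel([.50,.0,.32],q2,.3); move_ptp([.35,.2,.35],q2); pause(.1)
p,im=snap("scene","o_s"); p,im=snap("top","o_t"); print(read_time_s())
E
python3 -c "
import cv2
a=cv2.imread('pics/o_t.png')[140:300,260:420];b=cv2.imread('pics/o_s.png')[120:270,160:310]
cv2.imwrite('pics/o.png',cv2.hconcat([cv2.resize(a,(400,400)),cv2.resize(b,(400,400))]))"
```

```text
[-0.2197  0.0914 -0.1885] 0.05996808482551616
46.9333
```

View pics/o.png

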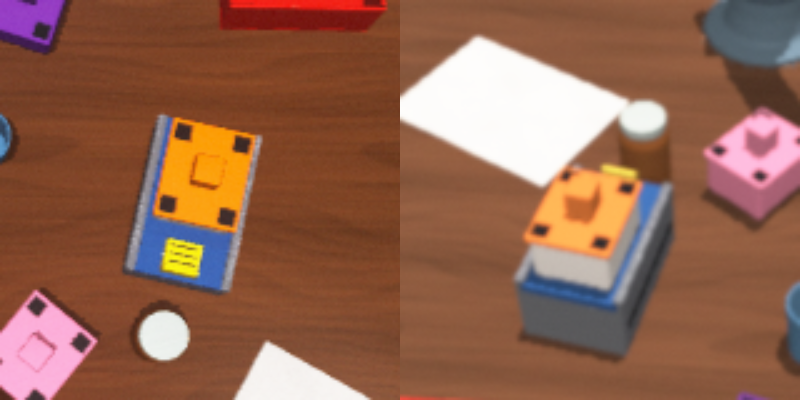

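View pics/o_s.png

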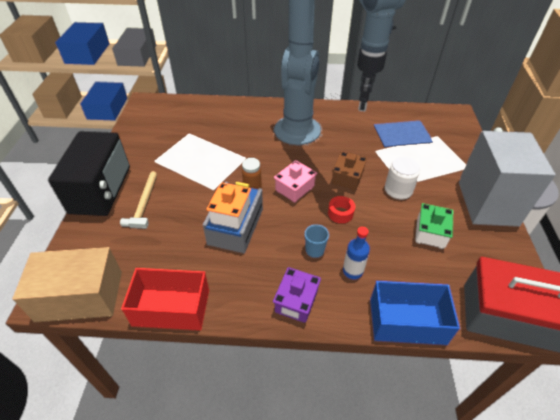

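View pics/o_t.png

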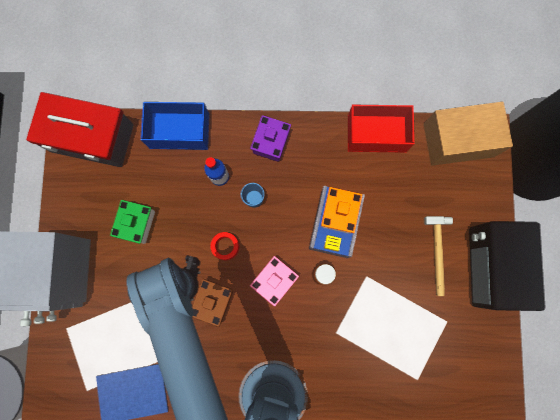

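The tub is square on the closed cover and the tab is visible at (333,242) in the top view; everything else stands where it was. One numeric check, then hand in.

```bash
python3 - <<'E'
from h import *
np.set_printoptions(precision=4,suppress=True)
C=np.array([.578,-.1995]); yaw=-.209; u=np.array([np.cos(yaw),np.sin(yaw)]);v=np.array([-u[1],u[0]])
px={}
for nm in ("top","scene"):
    im=cv2.imread(f"pics/o_{nm[0]}.png"); P=camera_params(nm); big=cv2.resize(im,None,fx=4,fy=4,interpolation=cv2.INTER_CUBIC); L=[]
    for a in (-1,1):
        for b in (-1,1):
            X=C+u*a*.045+v*b*.036; q=proj(P,[*X,.1635]); U4=np.round(q*4+1.5).astype(int); r=20
            w=255-big[U4[1]-r:U4[1]+r+1,U4[0]-r:U4[0]+r+1].max(2).astype(float); m=w>(w.max()+np.median(w))/2
            n,l,s,c=cv2.connectedComponentsWithStats(m.astype(np.uint8)); k=1+np.argmin([np.hypot(*(c[j]-r)) if s[j,4]>40 else 99 for j in range(1,n)])
            L.append((P,(c[k]+U4-r-1.5)/4))
    px[nm]=L
Q=np.array([tri([px["top"][k],px["scene"][k]]) for k in range(4)]); print(Q,Q.mean(0)); d=Q[2]+Q[3]-Q[0]-Q[1]; print(np.arctan2(d[1],d[0]))
A=cv2.imread("pics/b_top.png").astype(int);B=cv2.imread("pics/o_t.png").astype(int)
sign_off(); print(read_time_s())
E
```

```text
[[ 0.5265 -0.2273  0.1638]
 [ 0.5412 -0.1552  0.1623]
 [ 0.6147 -0.2448  0.1624]
 [ 0.6294 -0.1741  0.162 ]] [ 0.5779 -0.2003  0.1626]
-0.20270729062244144
the job is handed in; nothing more can be done
the job is handed in; nothing more can be done
```

I held the tab down at its stop, slid the cover about 82 mm to its hard stop, and let the tab spring up. I then set the orange-lidded tub on the cover, let go, backed the arm away and handed in at about 47 s of the 64 s.

**Checks after closing:**
- The cover was flush with the box's end.
- The tab edge matched its fully-up position (row 220.8 seen, 220.4 predicted), so it looks latched. I inferred this from the picture and did not pull on the cover.

**Checks after placing:**
- The tub touched down at the height of the recess floors (tool at 0.1543, expected 0.154; it would have been 0.160 if the feet had missed).
- The two fixed cameras put the tub level, centred at (0.578, -0.200) against a target of (0.578, -0.1995). They put its yaw at -0.203, where the box is about -0.209.
- By eye, the other objects stand where they were in the final pictures. I did not measure this.

**What disagreed:**
- **Finger length:** the closed fingertips sit about 13 mm behind the stated tool point, not 19 mm ahead of it. I found this by touch and in the pictures and worked from the measured value.
- **Camera offset:** the cameras differed by 1 to 3 mm in x, and I corrected for about 1.5 mm before placing.
- **Networks:** several of their detections were wrong (for example the tab pad in the scene camera), so I measured the key points from the pictures instead.

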